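# Start the spring-loaded clamp screw in its boss

### The job

Take the clamp bolt by its knob out of the holder, bring its foot in from the open front of the slot, under the slotted clamp plate, to the threaded boss, and set it on the boss mouth. Turn it backward (counter-clockwise from above) under light pressure until it drops into the start of the thread, then forward (clockwise) one full turn. Finish while still holding the knob with the bolt standing started in the boss, and do not disturb the small things standing around.

Things in the scene. Friction and masses are not known exactly. Their poses are not given: they have to be found in the camera images.
- bolt: Loose upright clamp bolt, about 0.16 kg, 172 mm long, hanging at first by its flange in the holder's hole. Origin at the lower tip, z up to the knob. From the tip: tapered nose 8 mm, then a plain 12 mm shank up to 124 mm, a flange of 42 mm diameter, 4 mm thick, and the round black knurled knob, 30 mm in diameter, 44 mm tall. Knob and shank turn together.
- bolt_foot (a point): Point on the bolt's axis, 26 mm above the tip, at the underside of the cross pin: a 4 mm thick pin through the shank, 24 mm from end to end, along the bolt's x. Below it is the plain pilot that enters the boss.
- knob_grip (a point): Point on the bolt's axis in the knob, at the height to grip: 29 mm above the flange's top, 15 mm below the knob's top; 157 mm above the bolt's tip (131 mm above bolt_foot) when the knob is not pressed down.
- quill (a joint): How far the knob is pressed down along the shank against its spring, m: 0 fully up (at rest), 0.008 fully down. The spring pushes with 1.6 N at 0 and 4.8 N at 0.008. The value falls suddenly when the pressed bolt drops into the thread.
- holder: Fixed aluminium bracket: foot 90 x 80 mm, top plate 70 x 70 mm with its top face 136 mm above the counter and a round 34 mm hole in its middle, from which the bolt is lifted straight up (its tip starts 12 mm above the counter). Origin on the counter under the hole.
- holder_top (a point): Centre of the holder's hole at the top face of its top plate.
- fixture: Fixed clamp fixture, base 130 x 112 mm. Origin on the counter under the boss axis; -x is the open front of the slot. A flat clamp plate (x -55 to +60 mm, y +-50 mm, underside 110 mm and top 116 mm above the counter) stands on four posts at its corners. Under it in the middle is the round threaded boss, 37 mm in diameter, 62 mm high.
- slot_front (a point): Middle of the slot's open front end, at the clamp plate's top face, 55 mm in front of the boss axis. The slot is 18 mm wide and runs straight along the fixture's x to 9 mm behind the boss axis. Going in, the bolt's tip must pass above the boss and its teeth (68.5 mm) and the cross pin's top (30 mm above the tip) below the plate (110 mm).
- boss_mouth (a point): Centre of the boss's mouth on its axis, 62 mm above the counter; axes as the fixture's. The bore takes the 12 mm pilot with 0.7 mm to spare all round. The cross pin first rests on the lip (bolt_foot level with this point), unless it lands right over a thread start and drops at once. Two teeth, 6.5 mm above it, block turning forward before the drop.
- boss_thread (a point): Point on the boss axis 8 mm below the mouth, where bolt_foot is after the drop. Two thread starts lie half a turn apart at an unknown angle: turning backward (counter-clockwise from above) the bolt falls 8 mm after at most half a turn, then meets a stop. Forward (clockwise) it then goes down 16 mm per turn, 1.4 turns at most.
- dropper: Bystander: small brown bottle with a black cap, 33 mm wide, 78 mm tall, origin under its middle.
- objective: Bystander: black round can, 41 mm wide, 66 mm tall, origin under its middle.
- glass_box: Bystander: small white box, 31 x 31 x 18 mm, origin under its middle.
Not all that is in view belongs to the job. Leave any green or yellow look-alike of the fixture alone.

How it is judged:
On the way, in this order (a step that is already met when the one before it is completed fails the run):
1. the bolt stands in the slot in front of the boss axis, its foot under the clamp plate and above the boss (x of bolt_foot in the frame of boss_mouth between -0.052 and -0.01 m and y of bolt_foot in the frame of boss_mouth between -0.008 and 0.008 m and z of bolt_foot in the frame of boss_mouth between 0.02 and 0.0455 m and angle between bolt's own z axis and vertical below 0.3 rad), for 0.05 s.
2. the bolt has dropped into the start of the thread (foot 5.5 to 12.5 mm below the mouth, on its axis) (z of bolt_foot in the frame of boss_mouth between -0.0125 and -0.0055 m and horizontal distance between bolt_foot and boss_mouth below 0.004 m), for 0.05 s.
At the end, for the whole second after the job is handed in: The bolt stands in the boss (within 4 mm of its axis, tilted less than 0.12 rad), screwed forward one turn from the drop, within about a quarter turn: its foot 20.5 to 29 mm below the mouth; it is at rest and the fingers still hold it (over 1 N) (z of bolt_foot in the frame of boss_mouth between -0.029 and -0.0205 m and horizontal distance between bolt_foot and boss_mouth below 0.004 m and angle between bolt's own z axis and vertical below 0.12 rad and contact force between the fingers and bolt above 1 N and linear speed of bolt below 0.02 m/s); the arm keeps its last pose, push and grip.
It fails at once if a bystander is pushed more than 20 mm or tipped over (distance of any of dropper, objective, glass_box from where it was at the start of the episode above 0.02 m or angle between any of dropper, objective's own z axis and vertical above 0.6 rad).
It also fails if it takes over 67 s, if anything falls off the work surface, if the arm or the gripper's body presses on something with over 40 N, if the wrist force passes 120 N, or if a joint passes its speed limit or range.

### The arm

A 7-joint arm with a two-finger parallel gripper is mounted at the origin on a cart in front of the work surface, level with it; the furniture and walls round the work are solid. World frame = base frame: x ahead of the robot, y to its left, z up, the work surface at z = 0. Lengths are in m, angles in rad, forces in N, time in s.
With the tool pointing down it reaches from about 0.425 to 0.875 m from the base axis. Payload 4.7 kg.
Tool frame: the origin (TCP) lies midway between the tips of the shut fingers; the grasp point (between the pads) lies 19 mm behind it; z points along the fingers, y is the line along which they close (so a half turn about z gives the same grasp; the last joint's range is limited). The gripper opens to 87 mm and grips with 3 to 60 N. Pads are 19 mm wide; open, the fingers measure 117 mm over their backs; the gripper's body (75 mm by 190 mm) begins 51 mm behind the grasp point.
Start: joints at [0.014, 0.321, -0.07, 1.45, 0.023, 1.371, -0.057], TCP at [0.65, -0, 0.184] pointing down, gripper open.
Joint ranges: [-2.86, 2.86], [-0.3, 2.09], [-1.38, 1.24], [0.06, 2.45], [-1.56, 4.7], [0.09, 2.05], [-2.69, 2.69]. Speed limits (rad/s): [2.57, 2.57, 3.14, 3.14, 3.14, 3.14, 3.14].

### API

Orientations are given as a rotation vector (axis times angle).
In Python, from bench import ctrl, get_image, calibration gives the robot as it stands.
- The arm moves only by the tool apply_moves, never from a script. Its arguments are lists of equal length, an entry for each row: "dp": the shift along the tool's x, y, z in m, a list of three; "twist": the turn, a rotation vector about the tool's x, y, z in rad, a list of three; "fingers": the closure, from 0 (fully open) to 1 (shut). In form: {"dp": [[dx, dy, dz], ...], "twist": [[ax, ay, az], ...], "fingers": [fingers, ...]}. A call has 1 to 10 rows; each row shifts and turns the commanded pose from where the row before left it, along the tool's axes as they then stand; what a row does not reach is not made up. A row lasts 1/10 s, in which the tool goes at most 50 mm and 8.59 degrees, less where a joint would pass 70% of its speed; a pose out of reach is approached as far as the arm can. A call is refused whole if a number of a shift passes 0.05 or a number of a turn 0.15, either way. A call with a gripper value outside its range is refused whole. The fingers move at their own pace and stop on an object; "newtons" is the grip in N (left out, the last holds). Time passes only in rows, so rows that do not move let the fingers close. It gives the time, the measured TCP pose, the force, the opening and the grip force at its end, in the units of the state.
- ctrl.get_state(): the state, without advancing time (a new reading comes with each control period).
- get_image(name): name is "scene" or "side" or "wrist"; returns the picture (420x560x3 uint8, red, green, blue); there is no depth.
- calibration(name): a dict with "fx", "fy", "cx", "cy" (pixels), "k1" (the pictures are not rectified: a ray, as slopes to the right and down, at radius r is drawn at 1 + k1 r^2 times it, then the intrinsics apply), "eye" and "attitude" of the camera in the world; the wrist camera has in their place "hand_eye" (4x4, takes a point from camera to tool coordinates, whose origin is the TCP and whose axes are the flange's). Camera axes: x right, y up, looking along -z (the intrinsics and any distortion apply to the point x, -y, -z); pixel columns grow to the right and rows downward; lengths in m; the calibration is good to about 2 mm. A picture is of the moment at which its call begins: read the wrist's pose just before it. calibration takes no time and is no camera call.
- ctrl.close_job(): hands the job in; it is judged then, once.
The state is a dict: "time": time; "joint_positions": joint angles; "qd": joint speeds; "joint_torque": joint torques, N m; "position": TCP position; "tool_rot": TCP orientation; "ft_force": force on the tool from outside, world axes, zero at the start; "torque": the same for the moment, N m; "grip_width": opening from 0.0 (shut) to 1.0 (fully open); "grip_force": force on a finger pad.
Only numpy, scipy, OpenCV 4.12 (cv2) and the standard library are available. Lean on these libraries where they do the work, as an engineer would, in place of code of your own. Each camera call takes 0.05 s, during which the arm holds its last target. There are 200 camera calls.

## Working session

There is one attempt and no reset: what is moved stays moved. The work goes in short steps, Python scripts to look and compute and a tool call to move; the robot and the scene stay as the last step left them, time stands still between calls to the robot, and variables do not carry over. Pictures are saved under pics/ and viewed, at most 10 in all, crops included, and the job is handed in when it is done.

Besides the shell and the picture viewer there is one more tool, called as a command line: name --argument value ..., lists and objects as JSON in quotes. apply_moves: Moves the arm, as the interface text tells. Its arguments: {"type":"object","properties":{"dp":{"type":"array"},"twist":{"type":"array"},"fingers":{"type":"array"},"newtons":{"type":"number"}},"required":["dp","twist","fingers"]}

```bash
ls; mkdir -p pics
python3 - <<'E'
from bench import ctrl,get_image,calibration
import cv2
s=ctrl.get_state();print({k:s[k] for k in('time','position','tool_rot','grip_width','ft_force')})
for n in('scene','side','wrist'):
    print(n,calibration(n)); cv2.imwrite(f'pics/{n}0.png',get_image(n)[:,:,::-1])
a=cv2.imread('pics/scene0.png')
E
```

```text
pics
{'time': 0.0, 'position': array([ 6.49353031e-01, -3.88668199e-05,  1.83239826e-01]), 'tool_rot': array([-2.22043273, -2.22060166,  0.00228972]), 'grip_width': 1.0043756332620524, 'ft_force': array([-0.07879676, -0.17763965,  0.71483742])}
scene {'fx': 537.3804483549188, 'fy': 537.3804483549188, 'cx': 275.01709327097984, 'cy': 216.31678827097295, 'k1': -0.16089633293192898, 'eye': array([-0.11364971,  0.41803037,  1.62518534]), 'attitude': array([ 0.27863485, -0.50917073, -2.08030557])}
side {'fx': 480.18560169644536, 'fy': 480.18560169644536, 'cx': 289.1181189341734, 'cy': 210.67537582780025, 'k1': -0.06789402754066626, 'eye': array([-0.30250121, -0.52219426,  0.98128215]), 'attitude': array([ 0.78821099, -0.43917014, -0.94079125])}
wrist {'fx': 300.74474363556664, 'fy': 300.74474363556664, 'cx': 280.3848701294245, 'cy': 215.05323606009708, 'k1': -0.05401334633461417, 'hand_eye': array([[ 6.58914073e-04,  9.68814804e-01,  2.47785072e-01,
         6.74174210e-02],
       [ 9.99999562e-01, -4.73581482e-04, -8.07558877e-04,
         3.32741320e-04],
       [-6.65028573e-04,  2.47785495e-01, -9.68814691e-01,
        -2.00797182e-01],
       [ 0.00000000e+00,  0.00000000e+00,  0.00000000e+00,
         1.00000000e+00]])}
```

View pics/scene0.png

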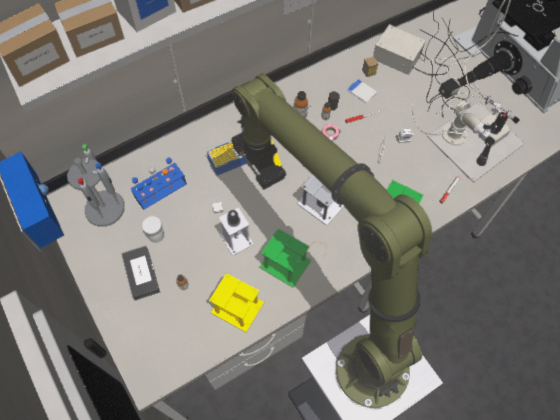

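View pics/side0.png

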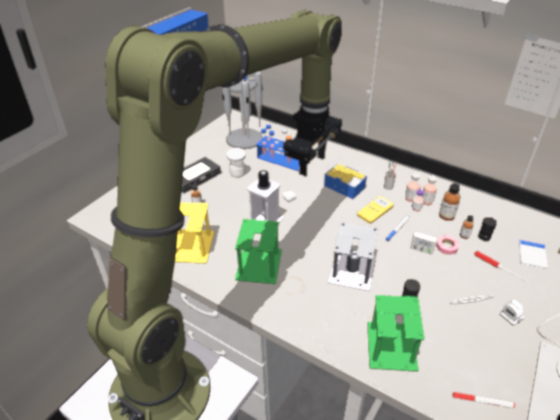

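The bolt and holder are at scene (235,225) and side (264,190). For the fixture, the candidates are silver at scene (320,195) / side (355,255), yellow at scene (237,300), and greens at scene (285,257) and (405,195). The silver one fits, because the coloured ones are look-alikes. The crop should confirm it.

Run:
```python
import cv2,numpy as np
s=cv2.imread('pics/scene0.png');d=cv2.imread('pics/side0.png')
def c(im,x,y,w=100,h=75,k=4): return cv2.resize(im[y:y+h,x:x+w],None,fx=k,fy=k,interpolation=cv2.INTER_CUBIC)
A=np.vstack([np.hstack([c(s,195,195),c(s,280,160)]),np.hstack([c(d,215,165),c(d,305,215)])])
cv2.imwrite('pics/crop1.png',A)
```

```text
(no output)
```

View pics/crop1.png

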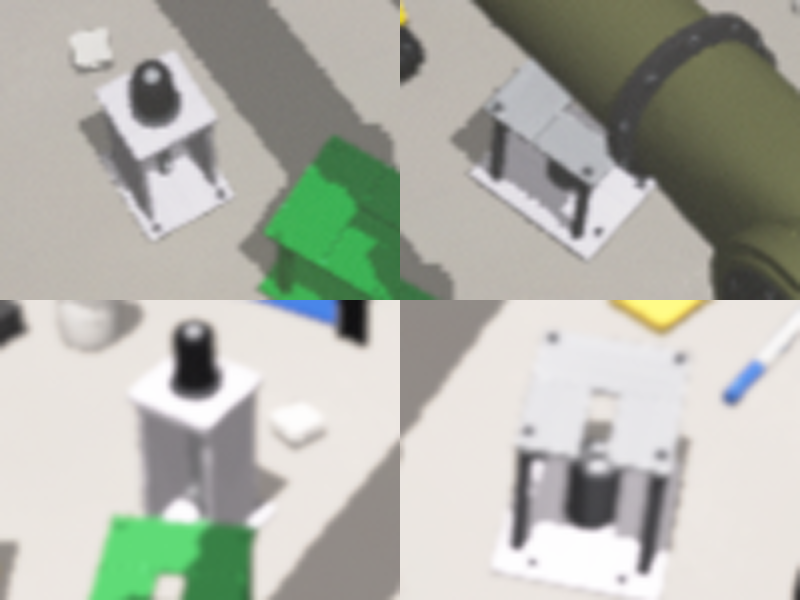

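```bash
cat > h.py <<'E'
import numpy as np,cv2
from scipy.spatial.transform import Rotation as R
from bench import ctrl,get_image,calibration
def cam(n,st=None):
    c=calibration(n)
    if n=='wrist':
        st=st or ctrl.get_state(); M=np.array(c['hand_eye']); Rt=R.from_rotvec(st['tool_rot']).as_matrix()
        return c,Rt@M[:3,3]+st['position'],Rt@M[:3,:3]
    return c,np.array(c['eye']),R.from_rotvec(c['attitude']).as_matrix()
def ray(n,uv,C=None):
    c,e,A=C or cam(n)
    K=np.array([[c['fx'],0,c['cx']],[0,c['fy'],c['cy']],[0,0,1]])
    x,y=cv2.undistortPoints(np.array([[uv]],float),K,np.array([c['k1'],0,0,0,0.]))[0,0]
    d=A@np.array([x,-y,-1.]);return e,d/np.linalg.norm(d)
def onz(n,uv,z,C=None):
    e,d=ray(n,uv,C);return e+d*(z-e[2])/d[2]
def proj(n,P,C=None):
    c,e,A=C or cam(n); q=(np.atleast_2d(P)-e)@A; x=-q[:,0]/q[:,2];y=q[:,1]/q[:,2]
    k=1+c['k1']*(x*x+y*y); return np.c_[c['fx']*x*k+c['cx'],c['fy']*y*k+c['cy']]
E
python3 - <<'E'
from h import *
np.set_printoptions(precision=4,suppress=True)
f=lambda x,y,ox,oy:(ox+x/4-.375,oy+y/4-.375)
print('side fixture screws/slot')
for p in [(551,338),(681,357),(660,456),(529,432),(603,390),(598,459)]:
    print(p,onz('side',f(p[0]-400,p[1]-300,305,215),.116))
print('scene fix')
for p in [(497,103),(588,172),(487,103),(530,62),(600,186),(570,105)]: print(p,onz('scene',f(p[0]-400,p[1],280,160),.116))
print('base scene');
for p in [(470,173),(588,258),(655,182)]: print(onz('scene',f(p[0]-400,p[1],280,160),.006))
print('knob top', onz('scene',f(152,75,195,195),.184),onz('side',f(194,330-300,215,165),.184))
print('holder plate')
for p in [(97,97),(177,52),(218,118),(138,158)]: print(onz('scene',f(*p,195,195),.136))
for p in [(128,392),(195,350),(262,380),(203,432)]: print(onz('side',f(p[0],p[1]-300,215,165),.136))
print('glass',onz('scene',f(92,48,195,195),.018),'dropper',onz('scene',(181,283),.04),'obj side',onz('side',(411,288),.066))
print('green1',[onz('scene',q,.116) for q in [(278,230),(312,245),(290,278),(262,262)]])
print('green2 side',[onz('side',q,.116) for q in [(378,299),(418,298),(420,342),(375,340)]])
E
```

```text
side fixture screws/slot
(551, 338) [ 0.5908 -0.133   0.116 ]
(681, 357) [ 0.6205 -0.2153  0.116 ]
(660, 456) [ 0.5285 -0.2428  0.116 ]
(529, 432) [ 0.5032 -0.1626  0.116 ]
(603, 390) [ 0.5637 -0.1854  0.116 ]
(598, 459) [ 0.5051 -0.2108  0.116 ]
scene fix
(497, 103) [ 0.595  -0.1404  0.116 ]
(588, 172) [ 0.5027 -0.1671  0.116 ]
(487, 103) [ 0.5993 -0.1335  0.116 ]
(530, 62) [ 0.6135 -0.1853  0.116 ]
(600, 186) [ 0.4871 -0.168   0.116 ]
(570, 105) [ 0.562  -0.1901  0.116 ]
base scene
[ 0.6005 -0.1228  0.006 ]
[ 0.4793 -0.1628  0.006 ]
[ 0.509  -0.2534  0.006 ]
knob top [0.5949 0.1225 0.184 ] [0.5964 0.1277 0.184 ]
holder plate
[0.6244 0.1588 0.136 ]
[0.6258 0.0857 0.136 ]
[0.5588 0.088  0.136 ]
[0.5617 0.1578 0.136 ]
[0.5621 0.1637 0.136 ]
[0.63   0.1519 0.136 ]
[0.6259 0.09   0.136 ]
[0.5532 0.0921 0.136 ]
glass [0.7261 0.119  0.018 ] dropper [0.5375 0.3547 0.04  ] obj side [ 0.5222 -0.3654  0.066 ]
green1 [array([0.5025, 0.0175, 0.116 ]), array([ 0.4035, -0.0442,  0.116 ]), array([0.3482, 0.0719, 0.116 ]), array([0.4367, 0.1161, 0.116 ])]
green2 side [array([ 0.4054, -0.3215,  0.116 ]), array([ 0.4573, -0.399 ,  0.116 ]), array([ 0.3457, -0.4463,  0.116 ]), array([ 0.2997, -0.3625,  0.116 ])]
```

The enlarged crop confirms the silver-grey slotted plate fixture, with its open slot facing the robot side, and the white holder with the black knob. Estimates are boss about (0.558,-0.189), yaw about 17-20°, and bolt about (0.594,0.124). The plate edge lengths match. I'll refine these with the wrist camera.

apply_moves --dp '[[-0.015,-0.013,-0.013],[-0.015,-0.013,-0.013],[-0.015,-0.013,-0.013],[-0.015,-0.013,-0.013],[-0.015,-0.013,-0.013],[-0.015,-0.013,-0.013],[0,0,0],[0,0,0]]' --twist '[[0,0,0],[0,0,0],[0,0,0],[0,0,0],[0,0,0],[0,0,0],[0,0,0],[0,0,0]]' --fingers '[0,0,0,0,0,0,0,0]'

```text
time: 0.95
position: [0.5721, -0.0903, 0.2629]
tool_rot: [2.222, 2.22, 0.002]
ft_force: [-0.7, 0.2, 0.7]
grip_width: 1.0
grip_force: 0.0
```

Run:
```python
from h import *
s=ctrl.get_state();print(s['position'],s['tool_rot'],s['time'])
im=get_image('wrist');cv2.imwrite('pics/w1.png',im[:,:,::-1]);C=cam('wrist',s)
y=np.radians(18);B=np.array([.558,-.189]);u=np.array([np.cos(y),np.sin(y)]);v=np.array([-u[1],u[0]])
print(proj('wrist',[[*(B+a*u+b*v),.116] for a,b in [(-.055,.05),(-.055,-.05),(.06,-.05),(.06,.05),(-.055,0),(.009,0)]],C).round(1))
im2=cv2.resize(im[200:410,140:420],None,fx=2.8,fy=2.8,interpolation=cv2.INTER_CUBIC)
cv2.imwrite('pics/w1c.png',im2[:,:,::-1])
```

```text
[ 0.57206329 -0.09025739  0.2628927 ] [2.22185272e+00 2.22006366e+00 1.83588109e-03] 0.95
[[213.5 251.7]
 [241.2 319.2]
 [325.2 295. ]
 [302.6 224.1]
 [227.8 286.6]
 [275.4 272.5]]
```

View pics/w1c.png

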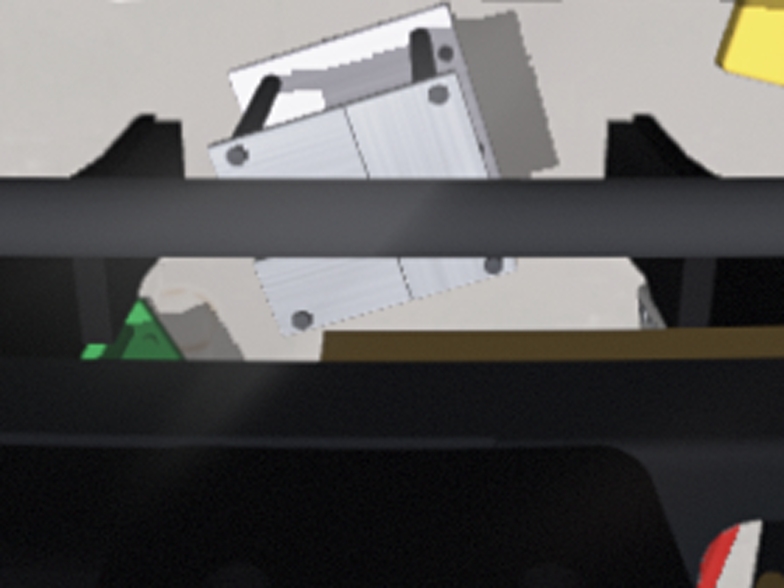

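```bash
cat >> h.py <<'E'
def fitfix(n,scr,C=None,z=.116):
    P=np.array([onz(n,p,z,C)[:2] for p in scr])  # order: FL(-x,+y),FR(-x,-y),BR,BL
    d=(P[3]+P[2]-P[0]-P[1]); e=(P[0]+P[3]-P[1]-P[2]); y1=np.arctan2(d[1],d[0]); y2=np.arctan2(-e[0],e[1])
    yaw=(y1+y2)/2; c=P.mean(0); b=c-.0025*np.array([np.cos(yaw),np.sin(yaw)])
    print(n,'boss',b.round(4),'yaw',np.degrees([y1,y2]).round(1),'size',np.linalg.norm(d)/2,np.linalg.norm(e)/2)
E
python3 - <<'E'
from h import *
C=cam('wrist')
g=lambda p:(140+(p[0]+.5)/2.8-.5,200+(p[1]+.5)/2.8-.5)
fitfix('wrist',[g(p) for p in [(237,155),(303,320),(493,265),(438,94)]],C)
fitfix('wrist',[g(p) for p in [(208,146),(285,337),(517,268),(455,72)]],C)
f=lambda x,y,ox,oy:(ox+x/4-.375,oy+y/4-.375)
fitfix('side',[f(p[0]-400,p[1]-300,305,215) for p in [(529,432),(660,456),(681,357),(551,338)]])
print([onz('wrist',g(p),.116,C) for p in [(345,108),(411,298)]])
E
```

```text
wrist boss [ 0.5586 -0.1893] yaw [18.  17.9] size 0.09258534265557142 0.08659348258906228
wrist boss [ 0.5578 -0.1885] yaw [18.1 17.9] size 0.11348286297473387 0.09961435662475845
side boss [ 0.5584 -0.1892] yaw [17.6 18.7] size 0.09427977492195365 0.08577397728692532
[array([ 0.55150393, -0.13960569,  0.116     ]), array([ 0.58077105, -0.23239218,  0.116     ])]
```

apply_moves --dp '[[-0.03,0,-0.005],[-0.03,0,-0.005],[-0.03,0,-0.005],[-0.03,0,-0.005],[-0.03,0,-0.005],[-0.03,0,-0.005],[0,0,0],[0,0,0]]' --twist '[[0,0,0],[0,0,0],[0,0,0],[0,0,0],[0,0,0],[0,0,0],[0,0,0],[0,0,0]]' --fingers '[0,0,0,0,0,0,0,0]'

```text
time: 1.8
position: [0.5723, -0.2694, 0.291]
tool_rot: [-2.22, -2.22, 0.0]
ft_force: [0.5, -0.1, 0.6]
grip_width: 1.0
grip_force: 0.0
```

Run:
```python
from h import *
s=ctrl.get_state();print(s['position'],s['tool_rot'],s['time'])
im=get_image('wrist');np.save('s2.npy',np.r_[s['position'],s['tool_rot']])
im2=cv2.resize(im[20:220,180:430],None,fx=3,fy=3,interpolation=cv2.INTER_CUBIC)
cv2.imwrite('pics/w2c.png',im2[:,:,::-1])
```

```text
[ 0.57231855 -0.2693682   0.2910309 ] [-2.21966504e+00 -2.22024461e+00  3.89911295e-05] 1.8
```

View pics/w2c.png

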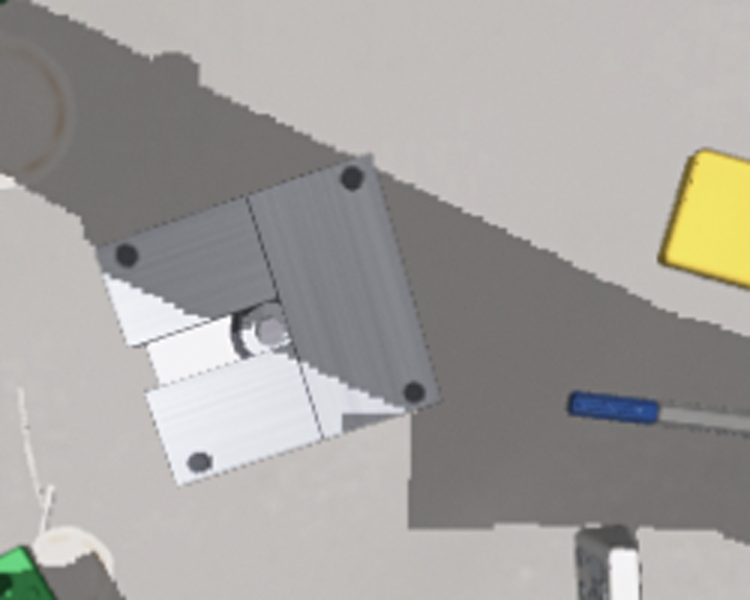

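The wrist view shows the whole plate: screws at crop (127,256),(199,462),(414,392),(352,178), the slot mouth at (139,370), and the boss under the slot end. I'll now move toward the holder.

Run:
```python
from h import *
q=np.load('s2.npy');C=cam('wrist',{'position':q[:3],'tool_rot':q[3:]})
g=lambda p:(180+(p[0]+.5)/3-.5,20+(p[1]+.5)/3-.5)
fitfix('wrist',[g(p) for p in [(127,256),(199,462),(414,392),(352,178)]],C)
fitfix('wrist',[g(p) for p in [(97,248),(180,487),(440,400),(371,155)]],C)
print([onz('wrist',g(p),.116,C) for p in [(130,347),(147,392)]])
```

```text
wrist boss [ 0.5584 -0.19  ] yaw [18.  17.9] size 0.09333114294558509 0.08616414354912322
wrist boss [ 0.5579 -0.1905] yaw [18.1 17.6] size 0.11340299201758994 0.0992575695801153
[array([ 0.50288589, -0.19793194,  0.116     ]), array([ 0.5091322, -0.2158846,  0.116    ])]
```

apply_moves --dp '[[0.031,0.002,0],[0.031,0.002,0],[0.031,0.002,0],[0.031,0.002,0],[0.031,0.002,0],[0.031,0.002,0],[0.031,0.002,0],[0.031,0.002,0],[0.031,0.002,0],[0,0,0]]' --twist '[[0,0,0],[0,0,0],[0,0,0],[0,0,0],[0,0,0],[0,0,0],[0,0,0],[0,0,0],[0,0,0],[0,0,0]]' --fingers '[0,0,0,0,0,0,0,0,0,0]'

```text
time: 2.85
position: [0.5893, 0.0183, 0.2919]
tool_rot: [-2.205, -2.233, -0.004]
ft_force: [-0.9, 1.2, -0.2]
grip_width: 0.998
grip_force: 0.0
```

Run:
```python
from h import *
s=ctrl.get_state();print(s['position'],s['tool_rot'],s['time'])
im=get_image('wrist');C=cam('wrist',s);np.save('s3.npy',np.r_[s['position'],s['tool_rot']])
u,v=proj('wrist',[[.594,.124,.16]],C)[0];x0,y0=max(0,int(u)-100),max(0,int(v)-75);print(x0,y0)
im2=cv2.resize(im[y0:y0+150,x0:x0+200],None,fx=4,fy=4,interpolation=cv2.INTER_CUBIC)
cv2.imwrite('pics/w3c.png',im2[:,:,::-1])
```

```text
[0.58932661 0.01829737 0.29191653] [-2.20493066 -2.23292253 -0.00368673] 2.85
185 26
```

View pics/w3c.png

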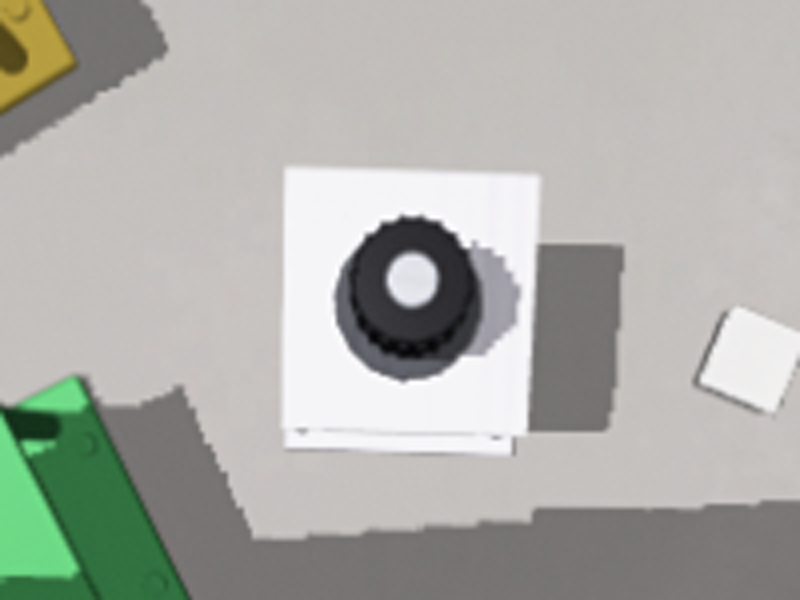

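The knob top is centred at crop (412,279), and the white holder plate has corners (285,167),(541,176),(527,434),(284,430).

Run:
```python
from h import *
q=np.load('s3.npy');C=cam('wrist',{'position':q[:3],'tool_rot':q[3:]})
g=lambda p:(185+(p[0]+.5)/4-.5,26+(p[1]+.5)/4-.5)
print(onz('wrist',g((412,279)),.184,C))
P=np.array([onz('wrist',g(p),.136,C) for p in [(285,167),(541,176),(527,434),(284,430)]]);print(P,P.mean(0))
s=ctrl.get_state();Rt=R.from_rotvec(s['tool_rot']).as_matrix();print(Rt,s['position'],s['joint_positions'])
print('delta tool to (knob,.23)',Rt.T@(np.array([.594,.124,.23])-s['position']))
```

```text
[0.59541031 0.12709468 0.184     ]
[[0.56086629 0.16273539 0.136     ]
 [0.63156171 0.16142205 0.136     ]
 [0.63029051 0.09178471 0.136     ]
 [0.56035959 0.09193871 0.136     ]] [0.59576952 0.12697022 0.136     ]
[[-8.79622372e-03  9.99961049e-01 -7.26088157e-04]
 [ 9.99960030e-01  8.79737308e-03  1.59522564e-03]
 [ 1.60155118e-03 -7.12027174e-04 -9.99998464e-01]] [0.58944654 0.01452369 0.29196217] [ 0.00449629  0.16668031 -0.08484421  1.42773711  0.01241551  1.54836322
 -0.07066708]
delta tool to (knob,.23) [0.10933265 0.0055605  0.06213341]
```

apply_moves --dp '[[0.022,0.001,0.01],[0.022,0.001,0.01],[0.022,0.001,0.01],[0.022,0.001,0.01],[0.015,0.001,0.01],[0.007,0.001,0],[0,0,0],[0,0,0],[0,0,0],[0,0,0]]' --twist '[[0,0,0],[0,0,0],[0,0,0],[0,0,0],[0,0,0],[0,0,0],[0,0,0],[0,0,0],[0,0,0],[0,0,0]]' --fingers '[0,0,0,0,0,0,0,0,0,0]'

```text
time: 3.9
position: [0.5964, 0.1178, 0.2429]
tool_rot: [2.223, 2.219, 0.001]
ft_force: [-0.9, -0.1, -0.6]
grip_width: 0.998
grip_force: 0.0
```

Run:
```python
from h import *
s=ctrl.get_state();im=get_image('wrist');s2=ctrl.get_state();C=cam('wrist',s)
print(s['position'],s2['position'],s['tool_rot'],s['time'],s['ft_force'])
cv2.imwrite('pics/w4.png',im[:,:,::-1])
u,v=proj('wrist',[[.595,.125,.184]],C)[0];print(u,v)
g=im.min(2); x0,y0=int(u)-22,int(v)-20
n,l,st,c=cv2.connectedComponentsWithStats((g[y0:y0+40,x0:x0+44]>130).astype('uint8'))
for i in range(1,n):print(st[i],c[i]+[x0,y0],onz('wrist',c[i]+[x0,y0],.184,C))
```

```text
[0.59641403 0.11776789 0.24293579] [0.59630862 0.11799671 0.24281823] [2.22271534e+00 2.21885617e+00 7.67687158e-04] 3.9 [-0.93791435 -0.1386063  -0.63115198]
278.0924572864446 208.21160480251413
[  0   0  44  40 594] [274.47138047 216.68686869] [0.5917446  0.11724027 0.184     ]
[42  0  2  5  7] [298.71428571 189.57142857] [0.61305301 0.14167942 0.184     ]
[20 14  1  1  1] [276. 202.] [0.59317162 0.130624   0.184     ]
[24 15  1  1  1] [280. 203.] [0.59669719 0.12971774 0.184     ]
[27 16  1  1  1] [283. 204.] [0.59934552 0.12881139 0.184     ]
[19 21  1  1  1] [275. 209.] [0.59225529 0.12428649 0.184     ]
[24 21  3  2  5] [280.8 209.4] [0.59739885 0.12391437 0.184     ]
```

Run:
```python
import cv2
im=cv2.imread('pics/w4.png')[150:270,200:360]
cv2.imwrite('pics/w4c.png',cv2.resize(im,None,fx=5,fy=5,interpolation=cv2.INTER_CUBIC))
```

```text
(no output)
```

View pics/w4c.png

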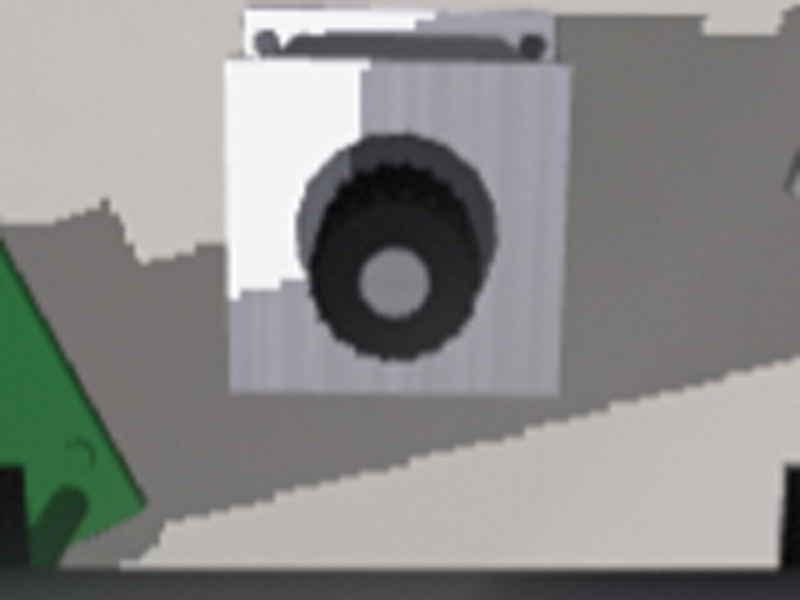

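The cap centre is at crop (395,283), and the plate corners are (225,60),(573,65),(558,396),(230,391).

Run:
```python
from h import *
s=ctrl.get_state();
C=cam('wrist',{'position':np.array([.59641403,.11776789,.24293579]),'tool_rot':np.array([2.22271534,2.21885617,.000767687])})
g=lambda p:(200+(p[0]+.5)/5-.5,150+(p[1]+.5)/5-.5)
k=onz('wrist',g((395,283)),.184,C);print(k)
P=np.array([onz('wrist',g(p),.136,C) for p in [(225,60),(573,65),(558,396),(230,391)]]);print(P.mean(0), np.linalg.norm(P[0]-P[1]))
Rt=R.from_rotvec(s['tool_rot']).as_matrix();print(s['position'],Rt.T@(np.array([k[0],k[1],.15])-s['position']))
print(proj('wrist',[Rt@[0,.0435,-.003]+s['position'],Rt@[0,-.0435,-.003]+s['position']],cam('wrist',s)))
```

```text
[0.59545446 0.12682609 0.184     ]
[0.59557283 0.12682309 0.136     ] 0.0705073939038071
[0.59630862 0.11799671 0.24281823] [ 0.0088513  -0.00093992  0.09281531]
[[342.2709647  238.55394323]
 [217.01680903 238.50002364]]
```

apply_moves --dp '[[0.003,0,0.015],[0.003,-0.001,0.018],[0.0025,0,0.018],[0,0,0.018],[0,0,0.015],[0,0,0.009],[0,0,0],[0,0,0],[0,0,0]]' --twist '[[0,0,0],[0,0,0],[0,0,0],[0,0,0],[0,0,0],[0,0,0],[0,0,0],[0,0,0],[0,0,0]]' --fingers '[0,0,0,0,0,0,0,0,0]'

```text
time: 4.85
position: [0.5958, 0.1276, 0.1504]
tool_rot: [2.221, 2.221, 0.003]
ft_force: [-0.5, -0.3, 0.7]
grip_width: 0.999
grip_force: 0.0
```

apply_moves --dp '[[-0.001,0,0],[0,0,0],[0,0,0],[0,0,0],[0,0,0],[0,0,0],[0,0,0],[0,0,0],[0,0,0],[0,0,0]]' --twist '[[0,0,0],[0,0,0],[0,0,0],[0,0,0],[0,0,0],[0,0,0],[0,0,0],[0,0,0],[0,0,0],[0,0,0]]' --fingers '[0.3,0.5,0.7,1,1,1,1,1,1,1]' --newtons 25

```text
time: 5.85
position: [0.595, 0.1265, 0.1494]
tool_rot: [2.221, 2.221, 0.0]
ft_force: [0.2, -0.0, -0.2]
grip_width: 0.173
grip_force: 0.0
```

Run:
```python
from h import *
s=ctrl.get_state();print(s['grip_width'],s['grip_force'],s['position'],s['ft_force'])
w=get_image('wrist');d=get_image('side')
a=cv2.resize(w[120:300,180:380],(400,360));b=cv2.resize(d[110:260,200:330],(400,460))
o=np.zeros((460,800,3),'uint8');o[:360,:400]=a;o[:,400:]=b
cv2.imwrite('pics/g1.png',o[:,:,::-1])
```

```text
0.17271230100017826 0.0 [0.59502533 0.12647893 0.14935621] [ 0.20350839 -0.01209914 -0.21641088]
```

View pics/g1.png

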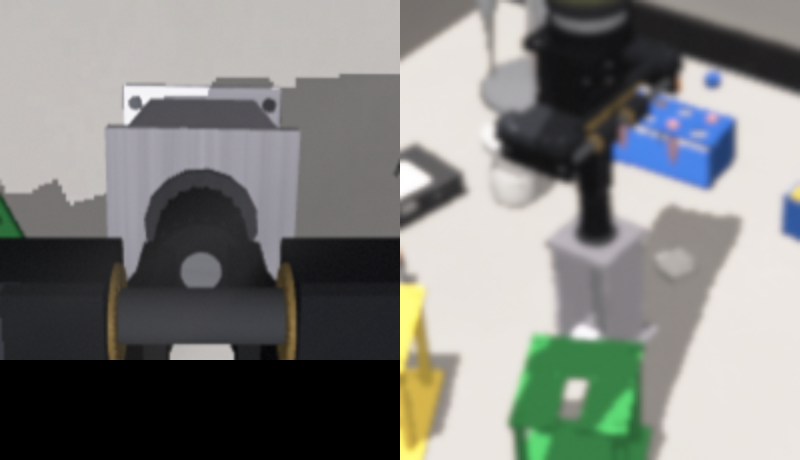

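The knob sits between the fingers, which have nearly closed on it. I'll give it more closing time.

apply_moves --dp '[[0,0,0],[0,0,0],[0,0,0],[0,0,0],[0,0,0],[0,0,0]]' --twist '[[0,0,0],[0,0,0],[0,0,0],[0,0,0],[0,0,0],[0,0,0]]' --fingers '[1,1,1,1,1,1]'

```text
time: 6.55
position: [0.595, 0.1265, 0.1494]
tool_rot: [2.221, 2.221, 0.0]
ft_force: [-1.1, -0.2, -0.1]
grip_width: 0.005
grip_force: 0.0
```

Run:
```python
from h import *
s=ctrl.get_state();print(s['grip_width'],s['grip_force'],s['joint_torque'])
w=get_image('wrist');d=get_image('side');c=get_image('scene')
a=cv2.resize(w[100:400,80:480],(400,300));b=cv2.resize(d[100:220,210:318],(400,444),interpolation=cv2.INTER_CUBIC);e=cv2.resize(c[170:270,160:293],(400,300),interpolation=cv2.INTER_CUBIC)
o=np.zeros((600,800,3),'uint8');o[:300,:400]=a;o[:444,400:]=b;o[300:,:400]=e
cv2.imwrite('pics/g2.png',o[:,:,::-1])
k=[[.595,.1265,z] for z in (.149,.184,.14)]
print(proj('side',k),proj('scene',k),proj('wrist',k))
```

```text
0.0045575784276867815 0.0 [ 5.89575047e-04 -4.47155821e+01 -1.04298737e+00 -3.06039512e+01
 -6.73723337e-02  1.50520628e-02  4.00392730e-05]
[[263.5858491  182.39217772]
 [263.21196693 172.50176884]
 [263.68027125 184.88404306]] [[232.25641864 219.22805178]
 [231.47302365 213.96536108]
 [232.45336084 220.54962743]] [[279.63669285 237.03228134]
 [279.53707527 255.87538216]
 [279.65740901 233.12011375]]
```

View pics/g2.png

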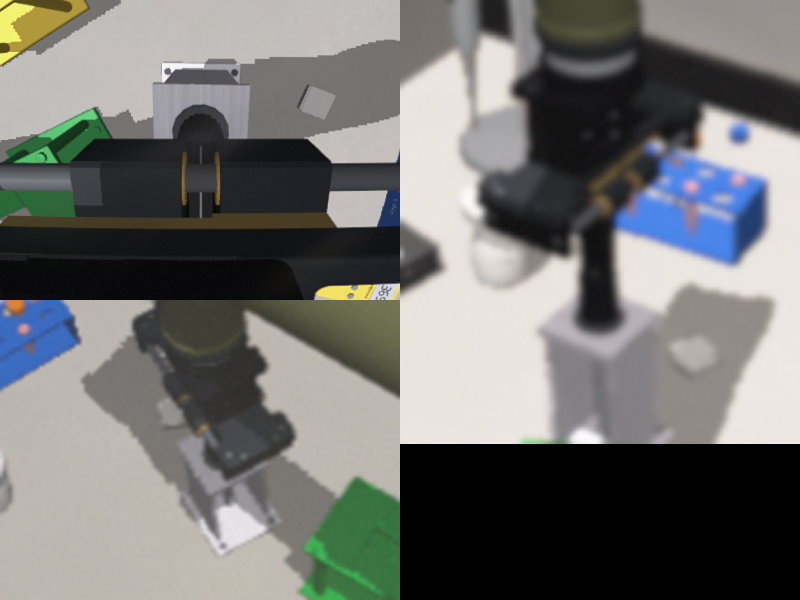

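The fingers shut without touching, although the knob is on axis. In the open-finger views the tips also appeared about 38 mm behind the nominal TCP (152 px apart for 87 mm). The tips may therefore be just above the knob top. To test this, I'll press down a few mm with the fingers shut, which is harmless because the knob is on a spring.

apply_moves --dp '[[0,0,0.002],[0,0,0.002],[0,0,0.002],[0,0,0],[0,0,0]]' --twist '[[0,0,0],[0,0,0],[0,0,0],[0,0,0],[0,0,0]]' --fingers '[1,1,1,1,1]'

```text
time: 7.2
position: [0.5954, 0.1265, 0.1462]
tool_rot: [2.221, 2.22, 0.002]
ft_force: [-3.7, -2.1, 12.0]
grip_width: 0.002
grip_force: 6.0
```

apply_moves --dp '[[0,0,0],[0,0,0]]' --twist '[[0,0,0],[0,0,0]]' --fingers '[1,1]'

```text
time: 7.4
position: [0.5954, 0.1266, 0.1462]
tool_rot: [2.22, 2.221, 0.002]
ft_force: [-4.4, -0.5, 12.1]
grip_width: 0.007
grip_force: 6.0
```

Run:
```python
from h import *
s=ctrl.get_state();print({k:s[k] for k in('position','ft_force','torque','grip_width','grip_force')})
w=get_image('wrist');cv2.imwrite('pics/w5.png',w[:,:,::-1])
old=cv2.imread('pics/w4.png')
d=get_image('side');sc=get_image('scene');cv2.imwrite('pics/d5.png',d[:,:,::-1]);cv2.imwrite('pics/sc5.png',sc[:,:,::-1])
# open-finger silhouettes: dark columns per row in w4
g=cv2.cvtColor(old,cv2.COLOR_BGR2GRAY)
for r in range(236,264,3):
    L=np.where(g[r,:275]<45)[0];Rr=np.where(g[r,285:]<45)[0]+285
    print(r,L[-1] if len(L) else None,Rr[0] if len(Rr) else None)
```

```text
{'position': array([0.59539529, 0.12656487, 0.14624265]), 'ft_force': array([-4.39559506, -0.46343174, 12.10054327]), 'torque': array([-0.2824544 ,  1.01831851,  0.06768907]), 'grip_width': 0.006800840646058448, 'grip_force': 5.980721254600212}
236 40 None
239 124 437
242 195 367
245 204 358
248 204 358
251 204 357
254 204 357
257 205 357
260 205 357
263 205 356
```

Contact came at TCP z=0.146. With tips 38 mm behind the nominal TCP, that puts them at 0.184, which is exactly the top of the knob's shank. So the real fingertips are 38 mm behind the reported TCP, and I'll apply that offset from here. Next I back up, open, and go down to reported z≈0.112.

apply_moves --dp '[[0,0,-0.01],[0,0,-0.01],[0,0,0],[0,0,0],[0,0,0],[0,0,0],[0,0,0],[0,0,0],[0,0,0],[0,0,0]]' --twist '[[0,0,0],[0,0,0],[0,0,0],[0,0,0],[0,0,0],[0,0,0],[0,0,0],[0,0,0],[0,0,0],[0,0,0]]' --fingers '[0.35,0.35,0.35,0.35,0.35,0.35,0.35,0.35,0.35,0.35]'

```text
time: 8.55
position: [0.595, 0.1265, 0.1633]
tool_rot: [2.221, 2.221, -0.0]
ft_force: [-0.3, 0.1, 0.1]
grip_width: 0.65
grip_force: 0.0
```

Run:
```python
from h import *
s=ctrl.get_state();w=get_image('wrist');print(s['position'],s['grip_width'],s['ft_force'])
cv2.imwrite('pics/w6.png',w[:,:,::-1]);C=cam('wrist',s)
u,v=proj('wrist',[[.5955,.1268,.184]],C)[0];print(u,v)
x0,y0=int(u)-18,int(v)-18
p=cv2.cvtColor(w[y0:y0+36,x0:x0+36],cv2.COLOR_RGB2GRAY);b=(p>90).astype('uint8')
n,l,st,c=cv2.connectedComponentsWithStats(b)
for i in range(1,n):
  if st[i][4]>20: print(st[i],c[i]+[x0,y0],onz('wrist',c[i]+[x0,y0],.184,C))
g=cv2.cvtColor(w,cv2.COLOR_RGB2GRAY)
for r in range(240,264,4): print(r,g[r,200:360:4])
```

```text
[0.59502417 0.12645456 0.16333727] 0.6495215671826351 [-0.32395218  0.11063341  0.05160985]
280.35278667568645 247.0494366077492
[  9  10  19  18 265] [280.05660377 247.18490566] [0.59531168 0.12670839 0.184     ]
240 [111 115 115 116  96  86 117 116 116 132 152 157 158 152 117  46  47  50
  50 121 124 123  51  51  51  51  97 145 150 147 152 124 114 115 116  88
  93 116 115 115]
244 [ 52 116 115 115  20  24  30  30 115 127 152 156 157 151 122  48  49  50
 122 124 124 123 119  50  51  51 140 147 149 148 152 117 116  29  28  22
  18 101 163 192]
248 [ 80 105 116  30  26  30  31  34 115 126 152 154 156 148 116  50  52  51
 123 122 121 122 123  48  50  50  90 145 150 149 152 117 116  24  25  24
  18  17 193 191]
252 [ 85  57  81  25  28  32  35  37  93 119 149 155 154 148 153  47  48  49
  79 124 125 125  85  48  49  50 152 147 151 148 152 140 183  21  23  22
  15  15 105 192]
256 [ 85  74  25  31  33  35  39  39  84 118 147 153 154 148 150  57  50  50
  48  64  97  65  49  49  50  73 152 148 151 148 153 190 182  20  22  20
  17  12  12 151]
260 [ 70  30  29  34  37  40  40  44  76 117 147 152 155 147 150 151  49  47
  48  50  49  48  50  49  48 149 152 148 151 149 152 191 175  20  17  19
  18  11  11  11]
```

apply_moves --dp '[[0,0,0.012],[0,0,0.012],[0,0,0.012],[0,0,0.01],[0,0,0.005],[0,0,0],[0,0,0],[0,0,0],[0,0,0],[0,0,0]]' --twist '[[0,0,0],[0,0,0],[0,0,0],[0,0,0],[0,0,0],[0,0,0],[0,0,0],[0,0,0],[0,0,0],[0,0,0]]' --fingers '[0.35,0.35,0.35,0.35,0.35,1,1,1,1,1]' --newtons 30

```text
time: 9.6
position: [0.5953, 0.1266, 0.113]
tool_rot: [2.221, 2.221, 0.001]
ft_force: [0.1, -0.2, 1.6]
grip_width: 0.337
grip_force: 30.0
```

apply_moves --dp '[[0,0,0],[0,0,0],[0,0,0]]' --twist '[[0,0,0],[0,0,0],[0,0,0]]' --fingers '[1,1,1]'

```text
time: 9.9
position: [0.5953, 0.1265, 0.113]
tool_rot: [2.221, 2.221, 0.001]
ft_force: [-0.9, 0.3, 4.0]
grip_width: 0.336
grip_force: 30.0
```

The knob is gripped: 29.3 mm wide at 30 N. Next I lift.

apply_moves --dp '[[0,0,-0.01],[0,0,-0.02],[0,0,-0.025],[0,0,-0.025],[0,0,-0.025],[0,0,-0.02],[0,0,-0.015],[0,0,0],[0,0,0]]' --twist '[[0,0,0],[0,0,0],[0,0,0],[0,0,0],[0,0,0],[0,0,0],[0,0,0],[0,0,0],[0,0,0]]' --fingers '[1,1,1,1,1,1,1,1,1]'

```text
time: 10.8
position: [0.5947, 0.1264, 0.2516]
tool_rot: [-2.221, -2.221, 0.001]
ft_force: [-0.7, 0.4, -1.8]
grip_width: 0.336
grip_force: 30.0
```

Run:
```python
from h import *
s=ctrl.get_state();print(s['position'],s['grip_width'],s['ft_force'],s['joint_positions'])
Rt=R.from_rotvec(s['tool_rot']).as_matrix()
print(Rt.T@(np.array([.478,-.216,.255])-s['position']))
```

```text
[0.59472401 0.12635738 0.25162627] 0.3361186726174946 [-0.74712846  0.43709994 -1.80764171] [-0.12168356  0.21487592 -0.15714589  1.4515865   0.03357723  1.47867498
 -0.27841045]
[-0.34236036 -0.1167211  -0.00316643]
```

apply_moves --dp '[[-0.015,-0.005,-0.005],[-0.03,-0.01,0],[-0.035,-0.012,0],[-0.035,-0.012,0],[-0.035,-0.012,0],[-0.035,-0.012,0],[-0.035,-0.012,0],[-0.035,-0.012,0],[-0.035,-0.012,0],[-0.03,-0.01,0]]' --twist '[[0,0,0],[0,0,0],[0,0,0],[0,0,0],[0,0,0],[0,0,0],[0,0,0],[0,0,0],[0,0,0],[0,0,0]]' --fingers '[1,1,1,1,1,1,1,1,1,1]'

```text
time: 11.8
position: [0.4834, -0.1966, 0.2566]
tool_rot: [-2.224, -2.218, 0.002]
ft_force: [0.9, -1.0, -1.7]
grip_width: 0.335
grip_force: 30.0
```

apply_moves --dp '[[-0.015,-0.005,0],[-0.006,-0.002,0],[0,0,0],[0,0,0],[0,0,0],[0,0,0],[0,0,0],[0,0,0]]' --twist '[[0,0,0],[0,0,0],[0,0,0],[0,0,0.1],[0,0,0.14],[0,0,0.14],[0,0,0.14],[0,0,0]]' --fingers '[1,1,1,1,1,1,1,1]'

```text
time: 12.6
position: [0.4794, -0.2128, 0.257]
tool_rot: [-2.715, -1.578, -0.0]
ft_force: [0.6, 0.2, -1.4]
grip_width: 0.334
grip_force: 30.0
```

```bash
cat > st.py <<'E'
from h import *
import sys
np.set_printoptions(precision=4,suppress=True)
s=ctrl.get_state();print(s['time'],s['position'],s['grip_width'],s['ft_force'],s['torque'],'q',s['joint_positions'])
Rt=R.from_rotvec(s['tool_rot']).as_matrix()
print('yaw',np.degrees(np.arctan2(Rt[1,0],Rt[0,0])),'tilt',Rt[:,2])
B=np.array([.5584,-.1896]);y=np.radians(18);F=np.array([[np.cos(y),np.sin(y)],[-np.sin(y),np.cos(y)]])
print('fix frame xy',F@(s['position'][:2]-B),'foot z rel mouth',s['position'][2]-.101+.026-.062)
for a in sys.argv[1:]:
    x,yy,z=map(float,a.split(','))  # fixture xy, foot z rel mouth
    t=np.r_[B+F.T@[x,yy],z+.062-.026+.101]; print(a,'->tool',Rt.T@(t-s['position']))
E
python3 st.py=- 2>/dev/null || python3 st.py " -0.085,0,0.0385" " 0,0,0.0385"
```

```text
12.6 [ 0.4794 -0.2128  0.257 ] 0.333908233946116 [ 0.5584  0.1983 -1.4052] [ 0.0208  0.0717 -0.035 ] q [ 0.2435  0.0256  0.1269  1.6494 -0.0038  1.4675 -0.1469]
yaw 60.34152839876147 tilt [-0.0004  0.0007 -1.    ]
fix frame xy [-0.0823  0.0023] foot z rel mouth 0.12003974271413986
 -0.085,0,0.0385 ->tool [-0.0036 -0.      0.0815]
 0,0,0.0385 ->tool [0.0592 0.0572 0.0815]
```

apply_moves --dp '[[0,0,0],[0,0,0],[0,0,0],[0,0,0],[0,0,0],[0,0,0],[0,0,0],[0,0,0]]' --twist '[[0,0,0.12],[0,0,0.14],[0,0,0.14],[0,0,0.14],[0,0,0.12],[0,0,0.08],[0,0,0],[0,0,0]]' --fingers '[1,1,1,1,1,1,1,1]'

```text
time: 13.4
position: [0.4792, -0.2138, 0.2572]
tool_rot: [-3.102, -0.494, 0.0]
ft_force: [0.8, 0.5, -1.0]
grip_width: 0.339
grip_force: 30.0
```

```bash
python3 st.py " -0.085,0,0.0385"
```

```text
13.4 [ 0.4792 -0.2138  0.2572] 0.3394327249169664 [ 0.7983  0.4625 -1.044 ] [0.0338 0.0823 0.0125] q [ 0.2357  0.0253  0.1366  1.6493 -0.0037  1.4674 -0.8824]
yaw 18.097476005557507 tilt [-0.0002  0.0003 -1.    ]
fix frame xy [-0.0828  0.0015] foot z rel mouth 0.12024289639859975
 -0.085,0,0.0385 ->tool [-0.0022  0.0015  0.0817]
```

apply_moves --dp '[[-0.002,0.0015,0.01],[0,0,0.02],[0,0,0.02],[0,0,0.018],[0,0,0.01],[0,0,0.004],[0,0,0],[0,0,0],[0,0,0]]' --twist '[[0,0,0],[0,0,0],[0,0,0],[0,0,0],[0,0,0],[0,0,0],[0,0,0],[0,0,0],[0,0,0]]' --fingers '[1,1,1,1,1,1,1,1,1]'

```text
time: 14.3
position: [0.4782, -0.2168, 0.1763]
tool_rot: [3.103, 0.486, 0.003]
ft_force: [0.8, -0.0, -1.3]
grip_width: 0.34
grip_force: 30.0
```

```bash
python3 st.py " -0.085,0,0.0385"
python3 - <<'E'
from h import *
w=get_image('wrist');d=get_image('side')
a=cv2.resize(w[100:300,180:380],(400,400),interpolation=cv2.INTER_CUBIC)
b=cv2.resize(d[190:290,300:400],(400,400),interpolation=cv2.INTER_CUBIC)
cv2.imwrite('pics/f1.png',np.hstack([a,b])[:,:,::-1])
E
```

```text
14.3 [ 0.4782 -0.2168  0.1763] 0.340112958770454 [ 0.8098 -0.0434 -1.3456] [ 0.0051  0.1467 -0.0086] q [ 0.2418  0.0565  0.1388  1.7778 -0.0082  1.306  -0.8773]
yaw 17.818321897452044 tilt [ 0.0017 -0.0006 -1.    ]
fix frame xy [-0.0847 -0.0011] foot z rel mouth 0.03934914480331625
 -0.085,0,0.0385 ->tool [-0.0003 -0.0011  0.0008]
```

View pics/f1.png

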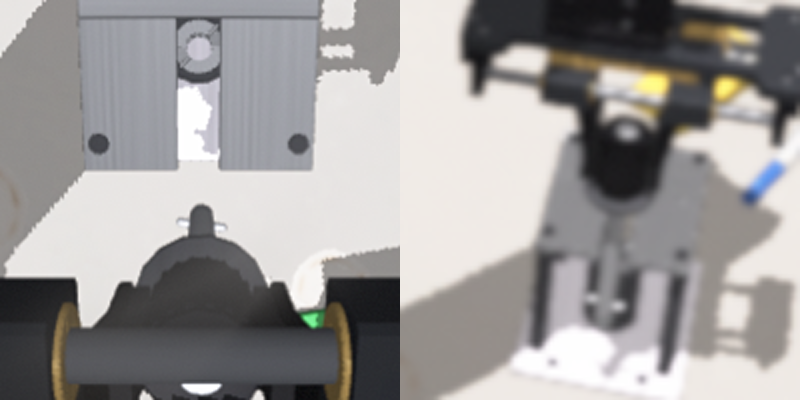

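The bolt hangs in front of the slot. The pin is at crop (178–228,222), the slot mouth at (177–221,160), and the boss bore at (199,48). I'll measure these in the fixture frame.

Run:
```python
from h import *
np.set_printoptions(precision=4,suppress=True)
s=ctrl.get_state();C=cam('wrist',s);Rt=R.from_rotvec(s['tool_rot']).as_matrix()
g=lambda p:(180+(p[0]+.5)/2-.5,100+(p[1]+.5)/2-.5)
T=lambda p,z:Rt.T@(onz('wrist',g(p),z,C)-s['position'])
for nm,p,z in [('slotL',(177,160),.116),('slotR',(221,160),.116),('slotL back',(178,20),.116),('slotR back',(221,20),.116),('bore',(199,48),.062),('pinL',(178,222),.103),('pinR',(228,224),.103),('shank tip side',(201,207),.075),('cornerL',(79,171),.116),('cornerR',(312,169),.116),('screwL',(98,144),.116),('screwR',(298,144),.116)]:
    print(nm,T(p,z),onz('wrist',g(p),z,C)[:2])
fitfix('wrist',[g((98,144)),g((298,144)),g((298,144)),g((98,144))],C)
```

```text
slotL [ 0.0328 -0.0104  0.0602] [ 0.5062 -0.1968]
slotR [0.0329 0.0087 0.0602] [ 0.5121 -0.2151]
slotL back [ 0.091  -0.0095  0.0602] [ 0.5619 -0.1799]
slotR back [0.0911 0.0083 0.0602] [ 0.5674 -0.1968]
bore [ 0.0823 -0.001   0.1142] [ 0.5563 -0.1906]
pinL [ 0.002  -0.0107  0.0731] [ 0.4768 -0.206 ]
pinR [0.001  0.0127 0.0731] [ 0.483  -0.2286]
shank tip side [0.0032 0.     0.1011] [ 0.4812 -0.2159]
cornerL [ 0.0281 -0.0534  0.0601] [ 0.4885 -0.1574]
cornerR [0.029  0.0486 0.0602] [ 0.5206 -0.2542]
screwL [ 0.0398 -0.0446  0.0601] [ 0.5024 -0.1622]
screwR [0.0399 0.042  0.0602] [ 0.5289 -0.2446]
wrist boss [ 0.5161 -0.2059] yaw [180.   17.8] size 5.551115123125783e-17 0.08660326525627389
```

apply_moves --dp '[[0.005,-0.0012,0.0008],[0.01,0,0],[0.012,0,0],[0.012,0,0],[0.012,0,0],[0.01,0,0],[0.008,0,0],[0.005,0,0],[0,0,0],[0,0,0]]' --twist '[[0,0,0],[0,0,0],[0,0,0],[0,0,0],[0,0,0],[0,0,0],[0,0,0],[0,0,0],[0,0,0],[0,0,0]]' --fingers '[1,1,1,1,1,1,1,1,1,1]'

```text
time: 15.4
position: [0.5473, -0.1931, 0.1745]
tool_rot: [3.104, 0.486, -0.001]
ft_force: [-0.2, -0.1, -1.3]
grip_width: 0.334
grip_force: 30.0
```

```bash
python3 st.py " 0,0,0.0385"
python3 - <<'E'
from h import *
np.set_printoptions(precision=4,suppress=True)
import time
# repeat-noise of force readings & image-based check of disc/bore
w=get_image('wrist');cv2.imwrite('pics/w7.png',w[:,:,::-1])
E
```

```text
15.4 [ 0.5473 -0.1931  0.1745] 0.3344998182735122 [-0.2338 -0.1154 -1.3475] [0.0145 0.14   0.0317] q [ 0.1969  0.1769  0.1091  1.6487 -0.0195  1.3174 -0.9512]
yaw 17.784427686881518 tilt [-0.0004 -0.0002 -1.    ]
fix frame xy [-0.0116  0.0001] foot z rel mouth 0.037528255434563174
 0,0,0.0385 ->tool [ 0.0116  0.0001 -0.001 ]
```

apply_moves --dp '[[0.004,0,0],[0.004,0,0],[0.002,0,0],[0.001,0,0],[0,0,0],[0,0,0]]' --twist '[[0,0,0],[0,0,0],[0,0,0],[0,0,0],[0,0,0],[0,0,0]]' --fingers '[1,1,1,1,1,1]'

```text
time: 16.05
position: [0.5581, -0.1895, 0.1746]
tool_rot: [3.104, 0.486, -0.0]
ft_force: [0.5, 1.0, -1.2]
grip_width: 0.338
grip_force: 30.0
```

apply_moves --dp '[[0.001,0,0],[0,0,0],[0,0,0]]' --twist '[[0,0,0],[0,0,0],[0,0,0]]' --fingers '[1,1,1]'

```text
time: 16.35
position: [0.559, -0.1892, 0.1746]
tool_rot: [3.104, 0.486, -0.0]
ft_force: [-0.2, 0.3, -1.6]
grip_width: 0.336
grip_force: 30.0
```

apply_moves --dp '[[0.001,0,0],[0,0,0],[0,0,0]]' --twist '[[0,0,0],[0,0,0],[0,0,0]]' --fingers '[1,1,1]'

```text
time: 16.65
position: [0.5599, -0.1889, 0.1746]
tool_rot: [3.104, 0.486, -0.0]
ft_force: [0.1, 0.1, -1.4]
grip_width: 0.334
grip_force: 30.0
```

```bash
python3 st.py " 0,0,0.0385"
```

```text
16.65 [ 0.5599 -0.1889  0.1746] 0.3340501491340994 [ 0.0855  0.1408 -1.3624] [ 0.0069  0.3253 -0.0068] q [ 0.1893  0.1987  0.1048  1.6228 -0.0211  1.3212 -0.9628]
yaw 17.801386184967313 tilt [-0.0001 -0.0002 -1.    ]
fix frame xy [0.0016 0.0002] foot z rel mouth 0.03764277321880227
 0,0,0.0385 ->tool [-0.0016  0.0002 -0.0009]
```

apply_moves --dp '[[0.001,0,0],[0,0,0],[0,0,0]]' --twist '[[0,0,0],[0,0,0],[0,0,0]]' --fingers '[1,1,1]'

```text
time: 16.95
position: [0.5608, -0.1887, 0.1746]
tool_rot: [3.104, 0.486, -0.001]
ft_force: [-0.4, 0.3, -1.8]
grip_width: 0.334
grip_force: 30.0
```

apply_moves --dp '[[0.001,0,0],[0,0,0],[0,0,0]]' --twist '[[0,0,0],[0,0,0],[0,0,0]]' --fingers '[1,1,1]'

```text
time: 17.25
position: [0.5617, -0.1883, 0.1746]
tool_rot: [3.104, 0.486, -0.001]
ft_force: [-2.5, -0.0, -0.5]
grip_width: 0.337
grip_force: 30.0
```

```bash
python3 st.py " 0,0,0.0385"
```

```text
17.25 [ 0.5617 -0.1883  0.1746] 0.3368197425912029 [-2.498  -0.0413 -0.5123] [-0.1713  0.81    0.0599] q [ 0.1882  0.2022  0.1042  1.6189 -0.0213  1.322  -0.9645]
yaw 17.804780984242612 tilt [-0.0004 -0.0002 -1.    ]
fix frame xy [0.0035 0.0002] foot z rel mouth 0.037572441147640245
 0,0,0.0385 ->tool [-0.0035  0.0002 -0.0009]
```

Contact with the slot's back end came at x≈+3 mm, as geometry predicts, so the boss axis estimate is good. I'll back off 3.2 mm and lower.

apply_moves --dp '[[-0.0034,0.0001,0],[0,0,0],[0,0,0.005],[0,0,0.005],[0,0,0.004],[0,0,0.003],[0,0,0.003],[0,0,0],[0,0,0]]' --twist '[[0,0,0],[0,0,0],[0,0,0],[0,0,0],[0,0,0],[0,0,0],[0,0,0],[0,0,0],[0,0,0]]' --fingers '[1,1,1,1,1,1,1,1,1]'

```text
time: 18.15
position: [0.5585, -0.1895, 0.1543]
tool_rot: [3.104, 0.486, -0.001]
ft_force: [0.0, -1.5, -1.8]
grip_width: 0.336
grip_force: 30.0
```

```bash
python3 st.py " 0,0,0.0"
```

```text
18.15 [ 0.5585 -0.1895  0.1543] 0.3364961930476558 [ 0.0289 -1.5224 -1.821 ] [-0.0676  0.3113 -0.0367] q [ 0.1911  0.2083  0.1046  1.6526 -0.0223  1.2824 -0.9603]
yaw 17.798806610525094 tilt [-0.0005 -0.0001 -1.    ]
fix frame xy [0.0001 0.0001] foot z rel mouth 0.017346390927832578
 0,0,0.0 ->tool [-0.0001  0.0001  0.0173]
```

The nose is in the bore with no vertical force. I'll continue down to the lip.

apply_moves --dp '[[0,0,0.004],[0,0,0.004],[0,0,0.003],[0,0,0.002],[0,0,0],[0,0,0]]' --twist '[[0,0,0],[0,0,0],[0,0,0],[0,0,0],[0,0,0],[0,0,0]]' --fingers '[1,1,1,1,1,1]'

```text
time: 18.75
position: [0.5586, -0.1893, 0.1413]
tool_rot: [-3.104, -0.486, 0.001]
ft_force: [-0.1, -0.2, -2.6]
grip_width: 0.338
grip_force: 30.0
```

apply_moves --dp '[[0,0,0.002],[0,0,0.002],[0,0,0.002],[0,0,0],[0,0,0]]' --twist '[[0,0,0],[0,0,0],[0,0,0],[0,0,0],[0,0,0]]' --fingers '[1,1,1,1,1]'

```text
time: 19.25
position: [0.559, -0.1894, 0.136]
tool_rot: [3.103, 0.486, 0.001]
ft_force: [-2.1, -0.5, 1.1]
grip_width: 0.334
grip_force: 30.0
```

```bash
python3 st.py " 0,0,0.0"
```

```text
19.25 [ 0.559  -0.1894  0.136 ] 0.33448163296692235 [-2.1382 -0.5405  1.0837] [-0.1976  0.5518  0.0215] q [ 0.1918  0.2201  0.1038  1.6759 -0.0239  1.2461 -0.9593]
yaw 17.805702667611136 tilt [ 0.0007 -0.0002 -1.    ]
fix frame xy [0.0006 0.    ] foot z rel mouth -0.000988140972389251
 0,0,0.0 ->tool [-0.0006  0.     -0.001 ]
```

It's on the lip with the spring engaging. I'll press about 5 mm further, then turn CCW.

apply_moves --dp '[[-0.0003,0,0.002],[0,0,0.002],[0,0,0.001],[0,0,0],[0,0,0]]' --twist '[[0,0,0],[0,0,0],[0,0,0],[0,0,0],[0,0,0]]' --fingers '[1,1,1,1,1]'

```text
time: 19.75
position: [0.5587, -0.1895, 0.1309]
tool_rot: [3.103, 0.486, 0.001]
ft_force: [-1.0, -0.4, 3.2]
grip_width: 0.333
grip_force: 30.0
```

```bash
python3 st.py " 0,0,0.0"
```

```text
19.75 [ 0.5587 -0.1895  0.1309] 0.33270357200022727 [-1.0474 -0.3576  3.2379] [-0.1887  0.4559  0.0215] q [ 0.1923  0.2232  0.1036  1.6827 -0.0243  1.2362 -0.9587]
yaw 17.808782196584808 tilt [ 0.0007 -0.0002 -1.    ]
fix frame xy [ 0.0003 -0.    ] foot z rel mouth -0.006107929729324918
 0,0,0.0 ->tool [-0.0003 -0.     -0.0061]
```

apply_moves --dp '[[0,0,0],[0,0,0],[0,0,0],[0,0,0],[0,0,0],[0,0,0]]' --twist '[[0,0,-0.1],[0,0,-0.1],[0,0,-0.1],[0,0,-0.1],[0,0,-0.1],[0,0,0]]' --fingers '[1,1,1,1,1,1]'

```text
time: 20.35
position: [0.558, -0.1893, 0.1297]
tool_rot: [-2.886, -1.239, 0.001]
ft_force: [-0.1, -1.0, -1.3]
grip_width: 0.336
grip_force: 30.0
```

apply_moves --dp '[[0,0,0],[0,0,0],[0,0,0],[0,0,0],[0,0,0],[0,0,0]]' --twist '[[0,0,-0.1],[0,0,-0.1],[0,0,-0.1],[0,0,-0.1],[0,0,-0.1],[0,0,0]]' --fingers '[1,1,1,1,1,1]'

```text
time: 20.95
position: [0.5579, -0.1896, 0.1297]
tool_rot: [-2.493, -1.91, 0.001]
ft_force: [-0.2, -0.4, -2.1]
grip_width: 0.342
grip_force: 30.0
```

```bash
python3 st.py " 0,0,0.0"
```

```text
20.95 [ 0.5579 -0.1896  0.1297] 0.34156952071437574 [-0.2483 -0.364  -2.1068] [-0.2835  0.143  -0.4931] q [ 0.2803  0.2255  0.0027  1.6807 -0.0008  1.2366  0.0198]
yaw 74.91334921506224 tilt [-0.0011  0.0005 -1.    ]
fix frame xy [-0.0005  0.0002] foot z rel mouth -0.0073145870408783675
 0,0,0.0 ->tool [ 0.0001  0.0005 -0.0073]
```

The drop happened within the first half radian: Fz fell from 3.2 to −1.3 N, and the stop was met after that (Mz −0.5). I'll press down 2 mm to seat it and check.

apply_moves --dp '[[0,0,0.001],[0,0,0.001],[0,0,0],[0,0,0]]' --twist '[[0,0,0.05],[0,0,0],[0,0,0],[0,0,0]]' --fingers '[1,1,1,1]' --newtons 40

```text
time: 21.35
position: [0.5583, -0.1894, 0.1287]
tool_rot: [-2.538, -1.851, 0.0]
ft_force: [-2.1, 0.2, 1.8]
grip_width: 0.335
grip_force: 40.0
```

```bash
python3 st.py " 0,0,0.0"
```

```text
21.35 [ 0.5583 -0.1894  0.1287] 0.3352160245296451 [-2.0716  0.1706  1.8209] [-0.2456  0.5468 -0.2858] q [ 0.2754  0.2259  0.0076  1.6822 -0.0017  1.2336 -0.0272]
yaw 72.20234557233556 tilt [-0.0001 -0.     -1.    ]
fix frame xy [-0.      0.0002] foot z rel mouth -0.008284363975846198
 0,0,0.0 ->tool [-0.0001  0.0001 -0.0083]
```

The foot is confirmed at −8 mm, dropped and seated. Now forward (CW), following 16 mm per turn.

apply_moves --dp '[[0,0,0.001],[0,0,0.0003],[0,0,0.0003],[0,0,0.0003],[0,0,0.0003],[0,0,0.0003],[0,0,0.0003],[0,0,0.0003],[0,0,0.0003],[0,0,0]]' --twist '[[0,0,0.05],[0,0,0.12],[0,0,0.12],[0,0,0.12],[0,0,0.12],[0,0,0.12],[0,0,0.12],[0,0,0.12],[0,0,0.12],[0,0,0]]' --fingers '[1,1,1,1,1,1,1,1,1,1]'

```text
time: 22.35
position: [0.5587, -0.1895, 0.1254]
tool_rot: [3.116, 0.393, 0.001]
ft_force: [-0.4, -1.7, 1.0]
grip_width: 0.338
grip_force: 40.0
```

```bash
python3 st.py " 0,0,-0.01"
```

```text
22.35 [ 0.5587 -0.1895  0.1254] 0.3375801305859874 [-0.4076 -1.7303  1.0304] [-0.3121  0.4979  0.0107] q [ 0.1854  0.2272  0.1113  1.6895 -0.0261  1.2257 -1.0171]
yaw 14.383406462104393 tilt [ 0.0004 -0.0006 -1.    ]
fix frame xy [ 0.0003 -0.    ] foot z rel mouth -0.011628332926600038
 0,0,-0.01 ->tool [-0.0003  0.     -0.0016]
```

apply_moves --dp '[[0,0,0.0008],[0,0,0.0003],[0,0,0.0003],[0,0,0.0003],[0,0,0.0003],[0,0,0.0003],[0,0,0.0003],[0,0,0.0003],[0,0,0.0003],[0,0,0.0003]]' --twist '[[0,0,0.13],[0,0,0.14],[0,0,0.14],[0,0,0.14],[0,0,0.14],[0,0,0.14],[0,0,0.14],[0,0,0.14],[0,0,0.14],[0,0,0.14]]' --fingers '[1,1,1,1,1,1,1,1,1,1]'

```text
time: 23.35
position: [0.5577, -0.1897, 0.1215]
tool_rot: [2.643, -1.697, -0.002]
ft_force: [-2.8, -1.2, 2.1]
grip_width: 0.335
grip_force: 40.0
```

apply_moves --dp '[[0,0,0],[0,0,0],[0,0,0]]' --twist '[[0,0,0.1],[0,0,0.05],[0,0,0]]' --fingers '[1,1,1]'

```text
time: 23.65
position: [0.5577, -0.1894, 0.1215]
tool_rot: [2.513, -1.883, -0.002]
ft_force: [-3.5, -0.7, 1.0]
grip_width: 0.338
grip_force: 40.0
```

```bash
python3 st.py " 0,0,-0.01"
```

```text
23.65 [ 0.5577 -0.1894  0.1215] 0.3381662094063574 [-3.5361 -0.7302  1.0363] [-0.1541  1.0182  0.0218] q [ 0.0456  0.2325  0.2738  1.6996 -0.0658  1.22   -2.522 ]
yaw -73.70081662880277 tilt [-0.0016 -0.0001 -1.    ]
fix frame xy [-0.0006  0.0004] foot z rel mouth -0.015518771494727912
 0,0,-0.01 ->tool [ 0.0004 -0.0006 -0.0055]
```

146° forward so far (foot ≈ −14.5 mm). Now I'll regrip: release, turn back, and grip again.

apply_moves --dp '[[0.0004,-0.0006,-0.001],[0,0,0],[0,0,0],[0,0,0],[0,0,0],[0,0,0]]' --twist '[[0,0,0],[0,0,0],[0,0,0],[0,0,0],[0,0,0],[0,0,0]]' --fingers '[1,1,0.5,0.5,0.5,0.5]'

```text
time: 24.25
position: [0.5599, -0.1893, 0.1229]
tool_rot: [-2.511, 1.886, -0.002]
ft_force: [-0.1, -0.1, -0.5]
grip_width: 0.491
grip_force: 0.0
```

apply_moves --dp '[[0,0,0],[0,0,0],[0,0,0],[0,0,0],[0,0,0],[0,0,0],[0,0,0],[0,0,0],[0,0,0],[0,0,0]]' --twist '[[0,0,-0.14],[0,0,-0.14],[0,0,-0.14],[0,0,-0.14],[0,0,-0.14],[0,0,-0.14],[0,0,-0.14],[0,0,-0.14],[0,0,-0.14],[0,0,-0.14]]' --fingers '[0.5,0.5,0.5,0.5,0.5,0.5,0.5,0.5,0.5,0.5]'

```text
time: 25.25
position: [0.5596, -0.1895, 0.1228]
tool_rot: [3.136, 0.184, 0.002]
ft_force: [-0.2, 0.2, -0.3]
grip_width: 0.503
grip_force: 0.0
```

apply_moves --dp '[[0,0,0],[0,0,0],[0,0,0],[0,0,0],[0,0,0],[0,0,0],[0,0,0],[0,0,0],[0,0,0],[0,0,0]]' --twist '[[0,0,-0.14],[0,0,-0.14],[0,0,-0.14],[0,0,-0.14],[0,0,-0.14],[0,0,-0.14],[0,0,-0.14],[0,0,-0.14],[0,0,-0.14],[0,0,-0.14]]' --fingers '[0.5,0.5,0.5,0.5,0.5,0.5,0.5,0.5,0.5,0.5]'

```text
time: 26.25
position: [0.5596, -0.1895, 0.1228]
tool_rot: [2.28, 2.16, 0.001]
ft_force: [-0.2, 0.1, 0.1]
grip_width: 0.503
grip_force: 0.0
```

apply_moves --dp '[[0,0,0],[0,0,0],[0,0,0],[0,0,0],[0,0,0],[0,0,0],[0,0,0],[0,0,0],[0,0,0]]' --twist '[[0,0,-0.14],[0,0,-0.14],[0,0,-0.14],[0,0,-0.14],[0,0,-0.14],[0,0,-0.14],[0,0,-0.14],[0,0,0],[0,0,0]]' --fingers '[0.5,0.5,0.5,0.5,0.5,0.5,0.5,0.5,0.5]'

```text
time: 27.15
position: [0.5593, -0.1897, 0.1227]
tool_rot: [1.009, 2.975, 0.0]
ft_force: [0.2, -0.1, -0.3]
grip_width: 0.499
grip_force: 0.0
```

```bash
python3 st.py " 0,0,-0.0145"
python3 - <<'E'
from h import *
s=ctrl.get_state();w=get_image('wrist');cv2.imwrite('pics/w8.png',w[:,:,::-1]);C=cam('wrist',s)
zt=.062-.0145-.026+.172
u,v=proj('wrist',[[.5584,-.1896,zt]],C)[0];print(u,v)
x0,y0=int(u)-20,int(v)-20
p=cv2.cvtColor(w[y0:y0+40,x0:x0+40],cv2.COLOR_RGB2GRAY)
n,l,st,c=cv2.connectedComponentsWithStats((p>85).astype('uint8'))
for i in range(1,n):
  if st[i][4]>20: print(st[i],c[i]+[x0,y0],onz('wrist',c[i]+[x0,y0],zt,C))
E
```

```text
27.15 [ 0.5593 -0.1897  0.1227] 0.4987262879273227 [ 0.2021 -0.0746 -0.2908] [ 0.0135 -0.001   0.0192] q [ 0.3904  0.2365 -0.1255  1.683   0.031   1.2236  1.1745]
yaw 142.5215418415305 tilt [ 0.0005  0.0001 -1.    ]
fix frame xy [ 0.0009 -0.0003] foot z rel mouth -0.014278866139978308
 0,0,-0.0145 ->tool [ 0.0008 -0.0005  0.0002]
278.73476263682653 282.51539495042766
[ 5 30 19  5 72] [272.04166667 293.55555556] [ 0.5610807  -0.19571204  0.1935    ]
```

apply_moves --dp '[[0.0008,-0.0005,0.0002],[0,0,0],[0,0,0],[0,0,0],[0,0,0],[0,0,0],[0,0,0],[0,0,0]]' --twist '[[0,0,0],[0,0,0],[0,0,0],[0,0,0],[0,0,0],[0,0,0],[0,0,0],[0,0,0]]' --fingers '[0.5,1,1,1,1,1,1,1]' --newtons 40

```text
time: 28.0
position: [0.5582, -0.1896, 0.1225]
tool_rot: [1.004, 2.977, -0.0]
ft_force: [-0.2, -0.1, 0.2]
grip_width: 0.337
grip_force: 40.0
```

apply_moves --dp '[[0,0,0.0015],[0,0,0],[0,0,0]]' --twist '[[0,0,0],[0,0,0],[0,0,0]]' --fingers '[1,1,1]'

```text
time: 28.3
position: [0.5583, -0.1897, 0.1212]
tool_rot: [1.004, 2.976, -0.0]
ft_force: [-0.6, -0.7, 1.5]
grip_width: 0.335
grip_force: 40.0
```

```bash
python3 st.py " 0,0,-0.0145"
```

```text
28.3 [ 0.5583 -0.1897  0.1212] 0.33452109937616625 [-0.5506 -0.7269  1.5207] [-0.0217  0.0949  0.0009] q [ 0.3908  0.2357 -0.1255  1.6871  0.0313  1.2203  1.178 ]
yaw 142.71147258611612 tilt [ 0.0003 -0.0002 -1.    ]
fix frame xy [-0.0001 -0.    ] foot z rel mouth -0.01583344138826466
 0,0,-0.0145 ->tool [-0.      0.0001 -0.0013]
```

The spring is engaging again. I'll turn 0.5 rad without lowering: a falling Fz and low torque would prove the bolt is still where I left it.

apply_moves --dp '[[0,0,0.001],[0,0,0],[0,0,0]]' --twist '[[0,0,0],[0,0,0],[0,0,0]]' --fingers '[1,1,1]'

```text
time: 28.6
position: [0.5583, -0.1896, 0.1201]
tool_rot: [1.004, 2.976, -0.0]
ft_force: [-0.4, 0.4, 2.9]
grip_width: 0.335
grip_force: 40.0
```

apply_moves --dp '[[0,0,0],[0,0,0],[0,0,0],[0,0,0],[0,0,0],[0,0,0],[0,0,0],[0,0,0]]' --twist '[[0,0,0.12],[0,0,0.12],[0,0,0.12],[0,0,0.12],[0,0,0.12],[0,0,0.12],[0,0,0],[0,0,0]]' --fingers '[1,1,1,1,1,1,1,1]'

```text
time: 29.4
position: [0.558, -0.1896, 0.1198]
tool_rot: [-1.985, -2.435, 0.001]
ft_force: [-0.6, 0.2, 1.6]
grip_width: 0.334
grip_force: 40.0
```

```bash
python3 st.py " 0,0,-0.0145"
```

```text
29.4 [ 0.558  -0.1896  0.1198] 0.33421645454465143 [-0.5601  0.1875  1.5956] [-0.1189  0.2655 -0.0368] q [ 0.3251  0.2336 -0.0496  1.6913  0.0125  1.2175  0.4755]
yaw 101.62713237825417 tilt [-0.0005 -0.0001 -1.    ]
fix frame xy [-0.0004  0.0002] foot z rel mouth -0.017155405963759057
 0,0,-0.0145 ->tool [-0.0001  0.0004 -0.0027]
```

apply_moves --dp '[[0,0,0.0008],[0,0,0.0004],[0,0,0.0003],[0,0,0.0004],[0,0,0.0003],[0,0,0.0004],[0,0,0.0003],[0,0,0.0004],[0,0,0.0003],[0,0,0.0004]]' --twist '[[0,0,0.14],[0,0,0.14],[0,0,0.14],[0,0,0.14],[0,0,0.14],[0,0,0.14],[0,0,0.14],[0,0,0.14],[0,0,0.14],[0,0,0.14]]' --fingers '[1,1,1,1,1,1,1,1,1,1]'

```text
time: 30.4
position: [0.558, -0.1899, 0.116]
tool_rot: [3.088, 0.574, -0.0]
ft_force: [-0.1, -1.2, 2.0]
grip_width: 0.335
grip_force: 40.0
```

```bash
python3 st.py " 0,0,-0.02"
```

```text
30.4 [ 0.558  -0.1899  0.116 ] 0.33460374012146177 [-0.129  -1.1569  1.9952] [-0.2309  0.414  -0.0157] q [ 0.1975  0.2339  0.0986  1.7006 -0.0239  1.2084 -0.9015]
yaw 21.05497026424418 tilt [-0.0002 -0.0005 -1.    ]
fix frame xy [-0.0005 -0.0002] foot z rel mouth -0.021047579943852937
 0,0,-0.02 ->tool [ 0.0005 -0.0002 -0.001 ]
```

apply_moves --dp '[[0.0004,0,0.0004],[0,0,0.0003],[0,0,0.0004],[0,0,0.0003],[0,0,0.0004],[0,0,0.0003],[0,0,0.0004],[0,0,0.0003],[0,0,0.0004],[0,0,0.0004]]' --twist '[[0,0,0.14],[0,0,0.14],[0,0,0.14],[0,0,0.14],[0,0,0.14],[0,0,0.14],[0,0,0.14],[0,0,0.14],[0,0,0.14],[0,0,0.14]]' --fingers '[1,1,1,1,1,1,1,1,1,1]'

```text
time: 31.4
position: [0.5573, -0.19, 0.112]
tool_rot: [2.731, -1.551, -0.003]
ft_force: [-3.4, -0.0, 1.5]
grip_width: 0.333
grip_force: 40.0
```

apply_moves --dp '[[0,0,0.0004],[0,0,0],[0,0,0],[0,0,0],[0,0,0]]' --twist '[[0,0,0.14],[0,0,0.05],[0,0,0],[0,0,0],[0,0,0]]' --fingers '[1,1,1,1,1]'

```text
time: 31.9
position: [0.5576, -0.1897, 0.1116]
tool_rot: [2.576, -1.796, -0.002]
ft_force: [-4.0, -0.4, 1.4]
grip_width: 0.336
grip_force: 40.0
```

```bash
python3 st.py " 0,0,-0.024"
```

```text
31.9 [ 0.5576 -0.1897  0.1116] 0.3357845560414036 [-3.9702 -0.3635  1.3641] [-0.2172  1.3139 -0.0464] q [ 0.0485  0.2404  0.2715  1.7106 -0.0678  1.2016 -2.4515]
yaw -69.77474387457603 tilt [-0.0018 -0.0001 -1.    ]
fix frame xy [-0.0008  0.0001] foot z rel mouth -0.025353698003368758
 0,0,-0.024 ->tool [ 0.0002 -0.0008 -0.0014]
```

The forward turn is complete, about 358°, with foot ≈ −24 mm and Fz consistent with about 1.4 mm of quill. I'll relieve the small lateral load and hand in.

apply_moves --dp '[[0.0002,-0.0006,0],[0,0,0],[0,0,0],[0,0,0],[0,0,0]]' --twist '[[0,0,0],[0,0,0],[0,0,0],[0,0,0],[0,0,0]]' --fingers '[1,1,1,1,1]'

```text
time: 32.4
position: [0.5581, -0.1897, 0.1116]
tool_rot: [2.575, -1.798, -0.003]
ft_force: [-6.0, -0.4, 1.9]
grip_width: 0.33
grip_force: 40.0
```

```bash
python3 st.py " 0,0,-0.024"; python3 -c "
from bench import ctrl
print(ctrl.close_job())"
```

```text
32.4 [ 0.5581 -0.1897  0.1116] 0.3296611743230867 [-5.9517 -0.3665  1.8978] [-0.2892  1.7649 -0.0099] q [ 0.0482  0.2417  0.2717  1.7092 -0.068   1.2021 -2.4527]
yaw -69.84233669375953 tilt [-0.0023 -0.0001 -1.    ]
fix frame xy [-0.0004 -0.    ] foot z rel mouth -0.02543945098913744
 0,0,-0.024 ->tool [-0.     -0.0004 -0.0014]
the job is handed in; nothing more can be done
None
```

The job is handed in at 32.4 s, no verdict came back: I estimate (not measured by camera) the bolt is one turn forward with its foot about 24 mm below the mouth, the knob still held at 40 N with about 6 N of side load left; I never checked the bystanders in the final images.

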